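# Fit the glass shade onto the bedside lamp

## Robot

A 6-joint arm with a two-finger parallel gripper is mounted at the origin on the work surface. World frame = base frame: x ahead of the robot, y to its left, z up, the work surface at z = 0. Lengths are in m, angles in rad, forces in N, time in s.
With the tool pointing down it reaches from about 0.35 to 0.975 m from the base axis. Payload 4.9 kg.
Tool frame: the origin (TCP) lies on the centre line of the jaws, within the pads' length; the fingertips stand manip.tcp_to_tips ahead of it and the grasp point (between the pads) lies 11 mm behind it (manip.tcp_to_tips is the distance from the TCP to the fingertips, in m); x points along the fingers, y is the direction in which the jaws open and shut, and the axes are right-handed (so a half turn about x gives the same grasp; the last joint's range is limited). The gripper opens to 85 mm and grips with 20 to 120 N. Pads are 22 mm wide; open, the fingers measure 114 mm over their backs; the gripper's body (76 mm by 85 mm) begins 54 mm behind the grasp point. The pads swing forward as they close: fully open they stand 13 mm farther back than shut.
Start: joints at [1.122, 0.053, 1.613, -0, 1.476, -0.119], TCP at [0.202, 0.591, 0.215] pointing down, gripper open.
Joint ranges: [-3.01, 3.01], [-1.01, 2.22], [0.06, 2.58], [-1.02, 4.17], [0.09, 2.62], [-3.14, 3.14]. Speed limits (rad/s): [2.57, 2.57, 3.14, 3.14, 3.14, 3.14].

## Interface

Orientations are given as a unit quaternion [w, x, y, z].
In Python, from plant import status, imaging, workorder, manip gives the robot as it stands.
- The arm moves only by the tool carry_out, never from a script. Its argument "moves" is one flat list of numbers, 5 for each row, row after row: the opening, from 0 (shut) to 1 (fully open), then the shift along the tool's x, y, z in cm, then the turn about the tool's x in rad. In form: [claw, tx, ty, tz, twist, claw, tx, ty, tz, twist, ...]. A call has 1 to 12 rows; each row is the pose to reach, as a shift and turn from the pose commanded when the call began, along the tool's axes at that moment; what a row does not reach only later rows make up. A row lasts 1/12 s, in which the tool goes at most 41.7 mm and 7.16 degrees, less where a joint would pass 70% of its speed; a pose out of reach is approached as far as the arm can. A call with a gripper value outside its range is refused whole. The fingers move at their own pace and stop on an object; the grip force is fixed at half the most. Time passes only in rows, so rows that repeat a pose let the fingers close. It gives the time, the measured TCP pose, the force and the opening at its end, in the units of the state.
- status.state(): the state, without advancing time (a new reading comes with each control period).
- imaging.grab_frame(name): name is "side" or "top" or "wrist"; returns the picture (384x512x3 uint8, red, green, blue); there is no depth.
- imaging.camera_info(name): a dict with "K" (3x3 intrinsics, pixels), "R" (3x3) and "t" (3): a world point X has camera coordinates R X + t. Camera axes: x right, y down, z forward; pixel columns grow to the right and rows downward; lengths in m; the calibration is good to about 2 mm. The wrist camera is an equidistant fisheye: a pixel r from the principal point sees the ray r / f radians off the axis. A picture is of the moment at which its call begins: read the wrist's pose just before it. camera_info takes no time and is no camera call; for the wrist camera it gives the pose at the moment of the call.
- workorder.job_done(): hands the job in, once; it reports no verdict.
The state is a dict: "time": time; "joint_pos": joint angles; "joint_vel": joint speeds; "joint_efforts": joint torques, N m; "tool_pos": TCP position; "tool_rot": TCP orientation; "contact_force": force on the tool from outside, world axes, zero at the start; "ft_torque": the same for the moment, N m; "gripper_width": opening from 0.0 (shut) to 1.0 (fully open).
Only numpy, scipy, OpenCV 4.12 (cv2) and the standard library are available. Lean on these libraries where they do the work, as an engineer would, in place of code of your own. Each camera call takes 0.05 s, during which the arm holds its last target.

## Task

Put the bedside lamp together: set the white glass shade upright in the lamp base, let its two lugs find the two slots by feel, push it gently in against the spring, turn it clockwise (seen from above) about an eighth of a turn until you feel the stop, and let it go so that it springs up into its lock. Never force the shade against the base, and leave the mug, the book and the phone charger where they are.

Things in the scene. Friction and masses are not known exactly. Their poses are not given: they have to be found in the camera images.
- shade_center (a point): Centre of the loose lamp shade, on its axis, 55 mm above its underside; z up the axis, x along the lugs. 0.17 to 0.31 kg, 115 mm high, stands upright at any yaw. Aluminium collar 46 mm diameter from 0 to 32 mm (foot tapered to 39 mm over the lowest 5 mm), then a white glass tube 56 mm diameter up to 110 mm (grasp its upper half from above); top rib 44 x 6 x 5 mm along x
- lug (a point): Middle of the underside of one of the shade's two equal lugs, 28 mm from the axis along the shade's +x (the other is at -x; half round is the same), 12 mm above the shade's underside. Each lug is 10 mm wide, 5 mm high and reaches out to 33 mm from the axis, so it shows past the glass from above
- lampbase: Round dark steel lamp base, fixed: foot 124 mm diameter, 18 mm high, body 90 mm diameter up to the rim at 60 mm. Origin at the centre of its underside, z up. An aluminium bayonet holder sits rigidly in its open top, but turned by an unmeasured angle: the line through its two slots lies within 0.6 rad (34 deg) either way of the base's x axis (either end alike)
- mouth (a point): Centre of the holder's top, at the rim, 60 mm above the base's underside; axes as the base's. Round bore 48 mm; two opposite slots 14 mm wide, out to 36 mm from the axis, visible from above. The foot goes in the bore, lugs rest on the rim (shade centre 43 mm above this point); turned under a light push they drop into the slots, with play of about 0.07 rad each way
- track (a point): Point on the base's axis 13 mm below the rim. The undersides of the lugs must be at or below this height to turn under the roof beside the slots; the floor stops them 4 mm lower. They turn only clockwise seen from above: 0.8 rad (46 deg) from the slots to the middle of the lock, with a hard stop about 0.07 rad further
- lock (a point): Point on the base's axis 10 mm below the rim: height of the lugs' undersides when locked (shade centre 33 mm above the mouth). Over the lock the roof is 3 mm higher, so the spring lifts the lugs into it when the shade is let go and they cannot turn back
- plunger (a joint): Sprung steel disc, 37 mm diameter, in the bore: 0 m when up (top 11 mm below the rim), grows as the shade's foot pushes it down, 0.011 when locked, 0.018 with the lugs on the floor. Pushes up with 0.7 N per mm: about 8 N at the lock, 10 to 13 N while turning. A shade that is let go unlocked is lifted 6 to 10 mm above the locked height
- mug: Blue mug, 80 mm diameter, 90 mm high, origin at the centre of its underside; leave it alone
- book: Grey closed book, 130 x 190 x 22 mm, lying flat, origin at the centre of its underside; leave it alone
- charger: Black phone charging stand, base 100 x 220 x 14 mm with an upright plate to 155 mm high, origin at the centre of its underside; leave it alone
Not all that is in view belongs to the job. What is shaped like the part that bears shade_center but brown or purple is not meant.

How it is judged:
By the outcome, as a careful person would: the job done as asked, in the order asked, and still so for the second after the job is handed in, with the robot touching nothing.
It also fails if it takes over 72 s, if anything falls off the work surface, if the arm or the gripper's body presses on something with over 40 N, if the wrist force passes 120 N, or if a joint passes its speed limit or range.

## Working session

There is one attempt and no reset: what is moved stays moved. The work goes in short steps, Python scripts to look and compute and a tool call to move; the robot and the scene stay as the last step left them, time stands still between calls to the robot, and variables do not carry over. Pictures are saved under pics/ and viewed, and the job is handed in when it is done.

Besides the shell and the picture viewer there is one more tool, called after "Call:" as name(argument=value, ...), one argument or row to a line, values as JSON. carry_out: Moves the arm, as the interface text tells. Its arguments: {"type":"object","properties":{"moves":{"type":"array","items":{"type":"number"}}},"required":["moves"]}

```bash
ls; mkdir -p pics; python3 - <<'E'
from plant import status, imaging, workorder, manip
import cv2,numpy as np
print(manip.tcp_to_tips, dir(manip))
for n in ["side","top","wrist"]:
    i=imaging.camera_info(n); print(n,{k:np.round(v,4).tolist() for k,v in i.items() if k in "KRt"})
    f=imaging.grab_frame(n); cv2.imwrite(f"pics/{n}0.png",f[:,:,::-1])
s=status.state(); print(s)
E
```

```text
pics
0.008 ['IKError', '__class__', '__delattr__', '__dict__', '__dir__', '__doc__', '__eq__', '__format__', '__ge__', '__getattribute__', '__getstate__', '__gt__', '__hash__', '__init__', '__init_subclass__', '__le__', '__lt__', '__module__', '__ne__', '__new__', '__reduce__', '__reduce_ex__', '__repr__', '__setattr__', '__sizeof__', '__str__', '__subclasshook__', '__weakref__', 'tcp_to_tips']
side {'K': [[375.1888, 0.0, 258.0717], [0.0, 375.1888, 193.9543], [0.0, 0.0, 1.0]], 'R': [[-0.9703, -0.242, 0.0012], [-0.1183, 0.4701, -0.8747], [0.2111, -0.8488, -0.4847]], 't': [0.4653, 0.0962, 1.1008]}
top {'K': [[423.0597, 0.0, 263.7737], [0.0, 423.0597, 198.52], [0.0, 0.0, 1.0]], 'R': [[0.0051, -1.0, 0.0027], [-0.9978, -0.0052, -0.0656], [0.0657, -0.0024, -0.9978]], 't': [0.0062, 0.4765, 1.4756]}
wrist {'K': [[297.3186, 0.0, 255.0075], [0.0, 297.3186, 195.6256], [0.0, 0.0, 1.0]], 'R': [[0.324, 0.946, -0.0022], [0.9002, -0.3076, 0.3083], [0.291, -0.1019, -0.9513]], 't': [-0.6239, -0.041, 0.3802]}
{'time': 0.15, 'joint_pos': array([ 1.12201136e+00,  5.32274490e-02,  1.61401609e+00,  1.55212627e-05,
        1.47602346e+00, -1.19030111e-01]), 'joint_vel': array([-9.70105265e-04, -1.65545139e-03, -3.30501597e-03, -8.62092001e-05,
        3.63334238e-03, -2.38311658e-03]), 'joint_efforts': array([ 7.37746141e-04, -3.94238591e+01, -3.70723879e+01, -7.68208110e-06,
        4.65120669e-03,  1.16527886e-05]), 'tool_pos': array([0.20216087, 0.59083545, 0.21380929]), 'tool_rot': array([ 0.69734595,  0.11549217,  0.69768807, -0.11662566]), 'contact_force': array([-0.11497512, -0.81321733,  0.59522942]), 'ft_torque': array([ 0.00973785, -0.02232239, -0.03902951]), 'gripper_width': 1.0025153555488802}
```

View pics/top0.png

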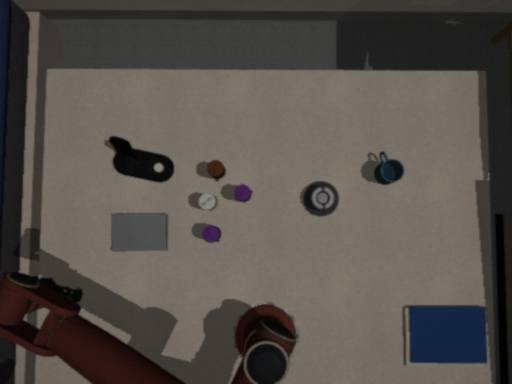

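View pics/side0.png

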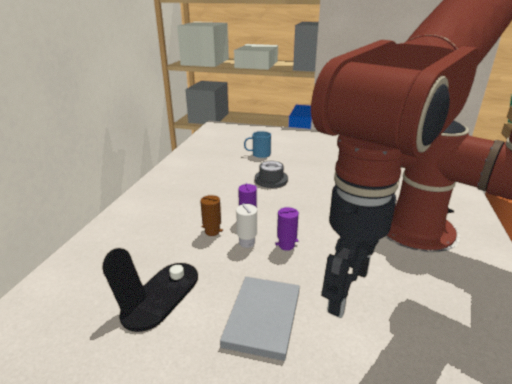

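View pics/wrist0.png

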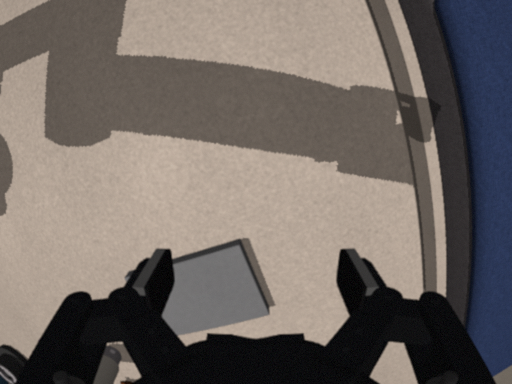

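```bash
cat > h.py <<'E'
from plant import status, imaging, workorder, manip
import cv2,numpy as np
from scipy.spatial.transform import Rotation as Rn
def ray(i,u,v,n):
    K,R,t=i["K"],i["R"],i["t"]
    a=np.array([(u-K[0,2])/K[0,0],(v-K[1,2])/K[1,1]])
    if n=="wrist":
        th=np.hypot(*a); d=np.array([*(a/th*np.sin(th)),np.cos(th)]) if th>1e-9 else np.array([0,0,1.])
    else: d=np.array([*a,1.])
    return -R.T@t, R.T@d
def atz(i,u,v,z,n="top"):
    c,d=ray(i,u,v,n); return c+d*(z-c[2])/d[2]
def proj(i,X,n="top"):
    p=i["R"]@np.array(X)+i["t"]
    if n=="wrist":
        r=np.hypot(p[0],p[1]); th=np.arctan2(r,p[2]); a=p[:2]/max(r,1e-9)*th
    else: a=p[:2]/p[2]
    return a*i["K"][0,0]+i["K"][:2,2]
E
python3 - <<'E'
from h import *
i=imaging.camera_info("top")
for nm,u,v,z in [("white",207,201,.11),("brown",216,170,.11),("purp1",243,193,.11),("purp2",211,234,.11),("base",321,198,.06),("mug",389,171,.09),("book",139,231,.02),("chg",145,165,.014)]:
    p=atz(i,u,v,z); print(nm,p.round(3),np.hypot(*p[:2]).round(3))
a=cv2.imread("pics/top0.png"); 
c=cv2.resize(a[150:255,140:270],None,fx=5,fy=5,interpolation=cv2.INTER_CUBIC); c=cv2.convertScaleAbs(c,alpha=1.3); cv2.imwrite("pics/crop_top.png",c)
c=cv2.resize(a[173:223,296:346],None,fx=11,fy=11,interpolation=cv2.INTER_CUBIC);cv2.imwrite("pics/crop_base.png",cv2.convertScaleAbs(c,alpha=1.5))
E
```

```text
white [0.461 0.196 0.11 ] 0.501
brown [0.564 0.168 0.11 ] 0.589
purp1 [0.488 0.078 0.11 ] 0.494
purp2 [0.353 0.181 0.11 ] 0.397
base [ 0.476 -0.187  0.06 ] 0.512
mug [ 0.567 -0.412  0.09 ] 0.701
book [0.36  0.444 0.02 ] 0.572
chg [0.593 0.43  0.014] 0.733
```

View pics/crop_top.png

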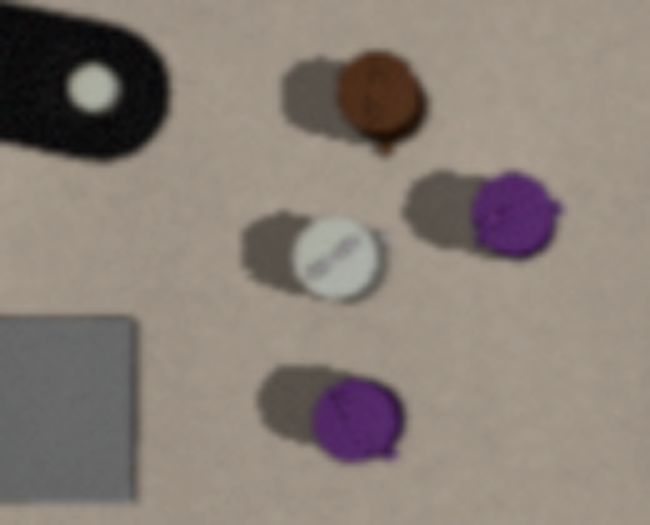

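View pics/crop_base.png

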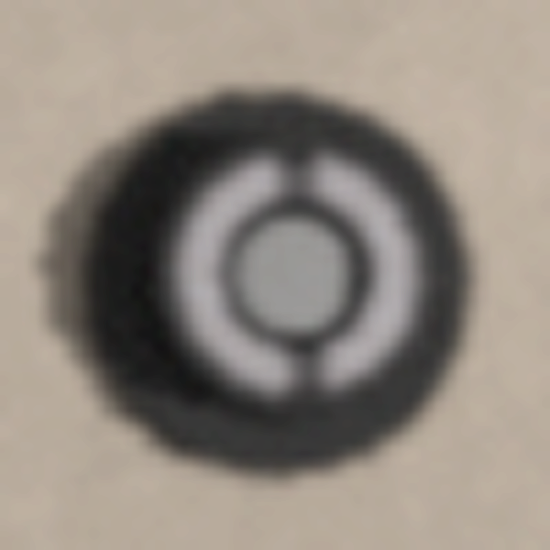

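```bash
cat >> h.py <<'E'
def tool():
    s=status.state(); q=s["tool_rot"]; R=Rn.from_quat([q[1],q[2],q[3],q[0]]).as_matrix()
    return s,np.array(s["tool_pos"]),R
def plan(p,psi=None):
    s,P,R=tool(); d=R.T@(np.array(p)-P)*100
    y=R[:,1]; cur=np.arctan2(y[1],y[0])
    tw=None if psi is None else -(np.mod(psi-cur+np.pi,2*np.pi)-np.pi)
    print("shift cm",d.round(2),"twist",tw,"cur psi deg",np.degrees(cur).round(2),"x-axis",R[:,0].round(3),"z",R[:,2].round(3),"P",P.round(4),"j",np.round(s["joint_pos"],3),"F",np.round(s["contact_force"],1),"t",s["time"])
E
python3 - <<'E'
from h import *
plan([.40,.15,.30],np.radians(55))
for b in ([.461,.196,.1]),:
    plan(b,np.radians(-125))
E
```

```text
shift cm [ -8.57 -35.32  32.99] twist 0.2811090822200928 cur psi deg 71.11 x-axis [-0.001 -0.002 -1.   ] z [ 0.946 -0.324 -0.   ] P [0.2022 0.5908 0.2138] j [ 1.122  0.053  1.614  0.     1.476 -0.119] F [-0.1 -0.8  0.6] t 0.15
shift cm [ 11.42 -28.96  37.28] twist -2.8604835713697003 cur psi deg 71.11 x-axis [-0.001 -0.002 -1.   ] z [ 0.946 -0.324 -0.   ] P [0.2022 0.5908 0.2138] j [ 1.122  0.053  1.614  0.     1.476 -0.119] F [-0.1 -0.8  0.6] t 0.15
```

Call:
carry_out(
  moves=[1,-2,-3,4,0.03,1,-4,-6,8,0.06,1,-6,-9,12,0.1,1,-7,-12,15,0.14,1,-8,-14,19,0.17,1,-8,-17,22,0.2,1,-8,-19,25,0.23,1,-8,-22,28,0.25,1,-8,-24,31,0.28,1,-8,-26,34,0.28,1,-8,-28,36,0.28,1,-8,-29,37.3,0.28],
)

```text
time: 1.15
tool_pos: [0.4625, 0.193, 0.2945]
tool_rot: [0.674, 0.213, 0.674, -0.213]
contact_force: [0.2, -0.0, 0.8]
gripper_width: 0.996
```

```bash
python3 - <<'E'
from h import *
i=imaging.camera_info("wrist"); f=imaging.grab_frame("wrist"); cv2.imwrite("pics/w1.png",f[:,:,::-1])
np.savez("w1.npz",**{k:i[k] for k in "KRt"})
plan([.461,.196,.1],np.radians(55)); s,P,R=tool(); C=-i["R"].T@i["t"]; print(R.T@(C-P)*100, i["R"][2]@R)
print(proj(i,[.461,.196,.11],"wrist"))
f=imaging.grab_frame("top"); cv2.imwrite("pics/top1.png",f[:,:,::-1])
E
```

```text
shift cm [19.43  0.32 -0.64] twist -0.00493534999736589 cur psi deg 54.72 x-axis [ 0.001 -0.004 -1.   ] z [ 0.816 -0.578  0.003] P [0.4642 0.1904 0.2943] j [ 0.243 -0.281  1.789 -0.004  1.633 -0.712] F [ 1.7 -2.3 -0.4] t 1.2
[-15.96930861   0.09017806  -8.05810225] [0.95187407 0.00250808 0.30647914]
[256.22994598 166.20624878]
```

View pics/w1.png

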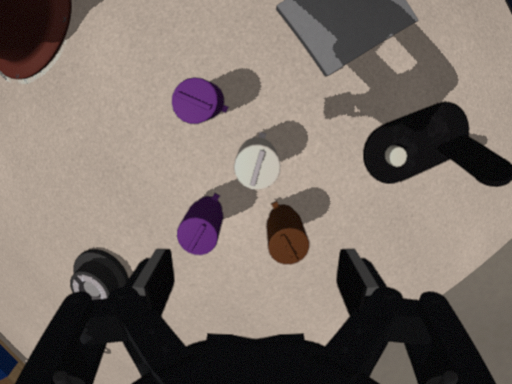

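```bash
python3 - <<'E'
from h import *
i=np.load("w1.npz"); a=cv2.imread("pics/w1.png"); g=a.min(2).astype(int)
cv2.imwrite("pics/w1c.png",cv2.resize(a[130:205,215:300],None,fx=8,fy=8,interpolation=cv2.INTER_CUBIC))
print(a[160,245],a[166,257],a[150,230])
# chroma-based mask
hsv=cv2.cvtColor(a,cv2.COLOR_BGR2HSV); m=((hsv[...,1]<30)&(hsv[...,2]>100)).astype(np.uint8)
n,l,st,c=cv2.connectedComponentsWithStats(m); 
for k in range(1,n):
    if st[k,4]>150: print(st[k],c[k])
E
```

```text
[185 198 197] [160 157 166] [153 167 183]
[ 277    0   65   75 1780] [312.15280899  34.82247191]
[ 18  53  43  31 201] [40.30845771 71.08457711]
[ 234  144   46   46 1643] [256.43152769 166.17163725]
[386 147  21  20 301] [396.48172757 156.41860465]
[ 78 275  29  24 358] [ 92.59776536 286.48603352]
```

View pics/w1c.png

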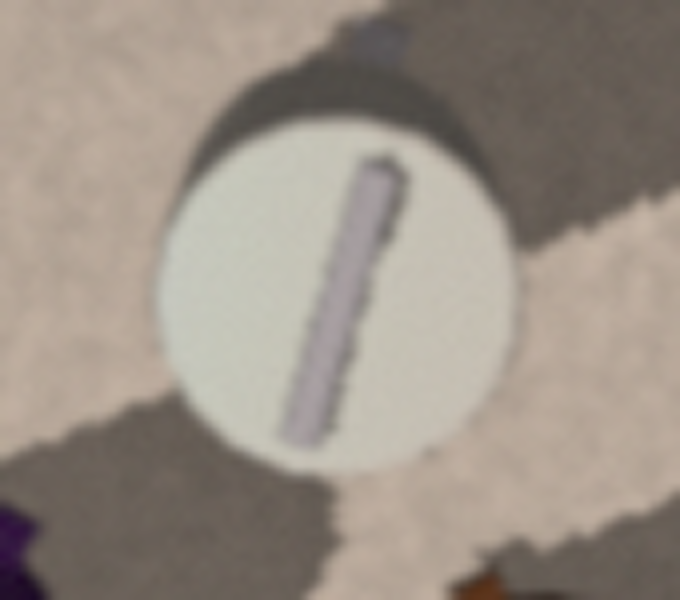

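```bash
python3 - <<'E'
from h import *
i=np.load("w1.npz")
c=atz(i,256.8,166.3,.11,"wrist"); a=atz(i,261.8,149.3,.115,"wrist"); b=atz(i,252.3,184.5,.115,"wrist")
print(c,a,b,np.linalg.norm(a-b),np.degrees(np.arctan2(*(a-b)[[1,0]])), (a+b)/2)
it=imaging.camera_info("top")
c2=cv2.imread("pics/top0.png"); hsv=cv2.cvtColor(c2,cv2.COLOR_BGR2HSV)
print(atz(it,140+337/5-.4,150+258/5-.4,.11))
p=[atz(it,296+297/11-.45,173+165/11-.45,.06),atz(it,296+305/11-.45,173+380/11-.45,.06)]
print(p, np.linalg.norm(p[0]-p[1]),(p[0]+p[1])/2,np.degrees(np.arctan2(*(p[0]-p[1])[[1,0]])))
plan([c[0],c[1],.105],np.radians(55))
E
```

```text
[0.46148    0.19648619 0.11      ] [0.44742622 0.21331751 0.115     ] [0.47557223 0.18008232 0.115     ] 0.04355198428958444 130.26038926037143 [0.46149922 0.19669991 0.115     ]
[0.46036571 0.19610861 0.11      ]
[array([ 0.51222393, -0.19247885,  0.06      ]), array([ 0.44519788, -0.19469177,  0.06      ])] 0.06706257327566086 [ 0.47871091 -0.19358531  0.06      ] 1.8909849400515901
shift cm [18.93  0.23 -0.32] twist -0.004781965060731697 cur psi deg 54.73 x-axis [-0.    -0.001 -1.   ] z [ 0.816 -0.577  0.   ] P [0.4628 0.1929 0.2943] j [ 2.470e-01 -2.820e-01  1.790e+00 -1.000e-03  1.634e+00 -7.080e-01] F [ 0.4  0.4 -0.5] t 1.25
```

Call:
carry_out(
  moves=[1,2,0.2,-0.3,0,1,5,0.2,-0.3,0,1,8,0.2,-0.3,0,1,11,0.2,-0.3,0,1,14,0.2,-0.3,0,1,16,0.2,-0.3,0,1,16,0.2,-0.3,0,1,16,0.2,-0.3,0],
)

```text
time: 1.92
tool_pos: [0.4587, 0.1999, 0.1337]
tool_rot: [0.674, 0.211, 0.676, -0.212]
contact_force: [0.1, 0.3, 0.3]
gripper_width: 1.001
```

```bash
python3 - <<'E'
from h import *
plan([.4615,.1966,.083],np.radians(55))
f=imaging.grab_frame("wrist"); cv2.imwrite("pics/w2.png",f[:,:,::-1])
E
```

```text
shift cm [ 5.07 -0.1   0.43] twist 0.0020497619917096976 cur psi deg 55.12 x-axis [-0.003 -0.001 -1.   ] z [ 0.82  -0.572 -0.002] P [0.4587 0.1999 0.1337] j [ 0.262 -0.184  1.977  0.     1.352 -0.7  ] F [0.1 0.3 0.3] t 1.9167
```

View pics/w2.png

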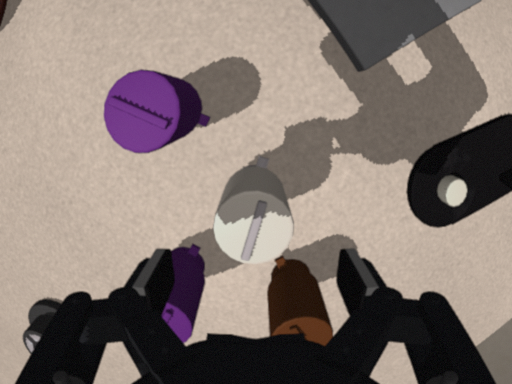

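Call:
carry_out(
  moves=[1,0,-0.1,0.4,0,1,2,-0.1,0.4,0,1,4,-0.1,0.4,0,1,5,-0.1,0.4,0,1,5,-0.1,0.4,0,1,5,-0.1,0.4,0],
)

```text
time: 2.47
tool_pos: [0.4633, 0.1964, 0.0856]
tool_rot: [0.675, 0.212, 0.674, -0.212]
contact_force: [1.5, 0.7, 0.1]
gripper_width: 1.0
```

```bash
python3 - <<'E'
from h import *
plan([.4615,.1966,.083],np.radians(55))
f=imaging.grab_frame("wrist"); cv2.imwrite("pics/w3.png",f[:,:,::-1])
E
```

```text
shift cm [ 0.26 -0.09 -0.16] twist 0.0009914548133855838 cur psi deg 55.06 x-axis [ 0.001  0.    -1.   ] z [ 0.82  -0.573  0.001] P [0.4633 0.1964 0.0856] j [ 0.253 -0.125  2.01  -0.     1.256 -0.708] F [1.5 0.7 0.1] t 2.4667
```

View pics/w3.png

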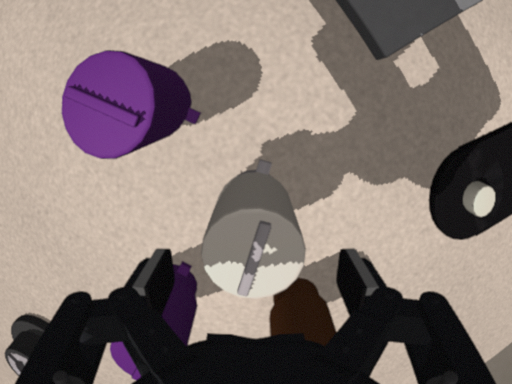

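Call:
carry_out(
  moves=[1,0.1,0,0,0,1,0.1,0,0,0,1,0.1,0,0,0,1,0.1,0,0,0],
)

```text
time: 2.85
tool_pos: [0.4632, 0.1965, 0.0844]
tool_rot: [0.675, 0.212, 0.674, -0.212]
contact_force: [0.1, 0.9, -0.6]
gripper_width: 1.002
```

```bash
python3 - <<'E'
from h import *
plan([.4615,.1966,.083],np.radians(55))
E
```

```text
shift cm [ 0.14 -0.09 -0.14] twist 0.0011172121951541492 cur psi deg 55.06 x-axis [ 0.001  0.    -1.   ] z [ 0.82  -0.573  0.001] P [0.4632 0.1965 0.0844] j [ 0.253 -0.124  2.011 -0.     1.253 -0.708] F [ 0.1  0.9 -0.6] t 2.85
```

Settled; apply the last correction and close.

Call:
carry_out(
  moves=[1,0.1,-0.1,-0.1,0,1,0.1,-0.1,-0.1,0,0.6,0.1,-0.1,-0.1,0,0.4,0.1,-0.1,-0.1,0,0.2,0.1,-0.1,-0.1,0,0.2,0.1,-0.1,-0.1,0,0,0.1,-0.1,-0.1,0,0,0.1,-0.1,-0.1,0,0,0.1,-0.1,-0.1,0,0,0.1,-0.1,-0.1,0],
)

```text
time: 3.68
tool_pos: [0.462, 0.1963, 0.0835]
tool_rot: [0.675, 0.213, 0.674, -0.212]
contact_force: [0.5, -0.4, 5.7]
gripper_width: 0.617
```

```bash
python3 - <<'E'
from h import *
plan([.4615,.1966,.083],np.radians(55)); print(status.state()["gripper_width"])
f=imaging.grab_frame("wrist"); cv2.imwrite("pics/w4.png",f[:,:,::-1])
E
```

```text
shift cm [ 0.05 -0.01 -0.06] twist 0.0011027861366690317 cur psi deg 55.06 x-axis [ 0.002  0.    -1.   ] z [ 0.82  -0.573  0.001] P [0.462  0.1963 0.0835] j [ 0.253 -0.126  2.014 -0.     1.251 -0.708] F [ 0.5 -0.4  5.7] t 3.6833
0.6172781584820878
```

View pics/w4.png

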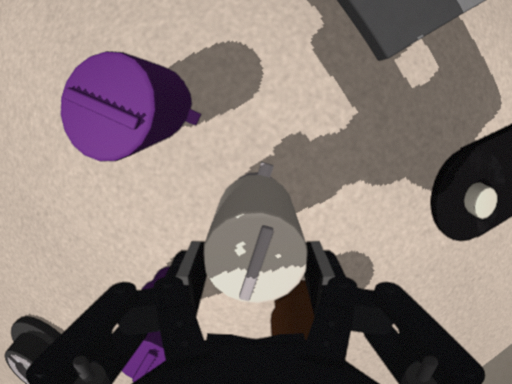

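Call:
carry_out(
  moves=[0,-1,0,0,0,0,-3,0,0,0,0,-5,0,0,0,0,-7.5,0,0,0,0,-10,0,0,0,0,-13,0,0,0,0,-16,0,0,0,0,-18,0,0,0,0,-19,0,0,0,0,-19,0,0,0],
)

```text
time: 4.57
tool_pos: [0.462, 0.1964, 0.275]
tool_rot: [0.675, 0.213, 0.674, -0.212]
contact_force: [0.1, -0.5, -1.9]
gripper_width: 0.62
```

```bash
python3 - <<'E'
from h import *
plan([.4787,-.1936,.273],np.radians(55+51.6)); print(status.state()["gripper_width"])
f=imaging.grab_frame("wrist"); cv2.imwrite("pics/w5.png",f[:,:,::-1])
f=imaging.grab_frame("side"); cv2.imwrite("pics/s5.png",f[:,:,::-1])
E
```

```text
shift cm [  0.17 -31.01  23.7 ] twist -0.899460325529458 cur psi deg 55.06 x-axis [ 0.003  0.001 -1.   ] z [ 0.82  -0.573  0.002] P [0.462  0.1964 0.275 ] j [ 0.253 -0.278  1.818  0.     1.598 -0.708] F [ 0.1 -0.5 -1.9] t 4.5667
0.6196767763965976
```

View pics/w5.png

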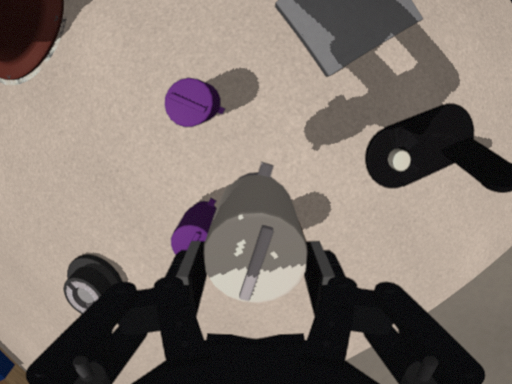

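View pics/s5.png

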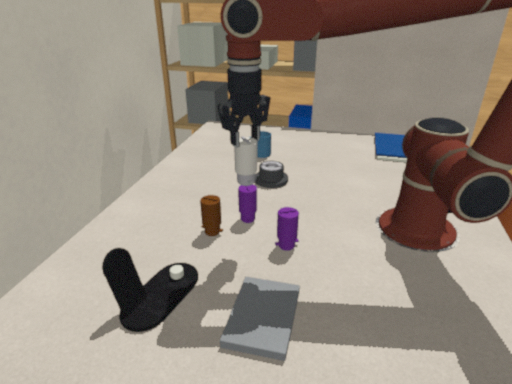

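Call:
carry_out(
  moves=[0,0,-1,1.5,0,0,0,-3,4.5,-0.05,0,0,-5,7.5,-0.12,0,0,-7,10.5,-0.22,0,0,-9,13.5,-0.32,0,0,-11,16.5,-0.42,0,0,-13,19.5,-0.52,0,0,-15,22.5,-0.62,0,0,-17,25.5,-0.72,0,0,-19,28.5,-0.8,0,0,-20.5,30.5,-0.87,0,0,-21.3,31.7,-0.9],
)

```text
time: 5.67
tool_pos: [0.5983, -0.1626, 0.2686]
tool_rot: [0.698, -0.101, 0.702, 0.103]
contact_force: [0.5, 0.6, -2.2]
gripper_width: 0.619
```

Call:
carry_out(
  moves=[0,1,0,0,0,0,3,0,0,0,0,5,0,0,0,0,6.5,0,0,0,0,7,0,0,0,0,7,0,0,0,0,7,0,0,0],
)

```text
time: 6.25
tool_pos: [0.599, -0.1595, 0.2024]
tool_rot: [0.699, -0.102, 0.7, 0.103]
contact_force: [-0.3, 0.4, -1.9]
gripper_width: 0.618
```

```bash
python3 - <<'E'
from h import *
i=imaging.camera_info("wrist"); plan([.4787,-.1936,.173],np.radians(106.6)); 
f=imaging.grab_frame("wrist"); cv2.imwrite("pics/w6.png",f[:,:,::-1])
np.savez("w6.npz",**{k:i[k] for k in "KRt"}); print(proj(i,[.4787,-.1936,.06],"wrist"))
E
```

```text
shift cm [  2.95   0.18 -12.5 ] twist 0.0008050630109668333 cur psi deg 106.65 x-axis [-0.001  0.    -1.   ] z [ 0.958  0.286 -0.001] P [ 0.599  -0.1595  0.2024] j [-0.38   0.049  1.637  0.     1.456 -2.242] F [-0.3  0.4 -1.9] t 6.25
[257.41412685  56.70505949]
```

View pics/w6.png

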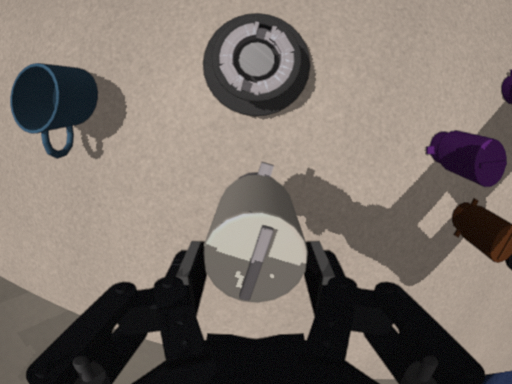

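```bash
python3 - <<'E'
import cv2
a=cv2.imread("pics/w6.png")
c=cv2.resize(a[10:110,200:310],None,fx=6,fy=6,interpolation=cv2.INTER_CUBIC);cv2.imwrite("pics/w6a.png",cv2.convertScaleAbs(c,alpha=1.4))
c=cv2.resize(a[155:310,195:315],None,fx=4,fy=3.8,interpolation=cv2.INTER_CUBIC);cv2.imwrite("pics/w6b.png",c)
E
```

```text
(no output)
```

View pics/w6a.png

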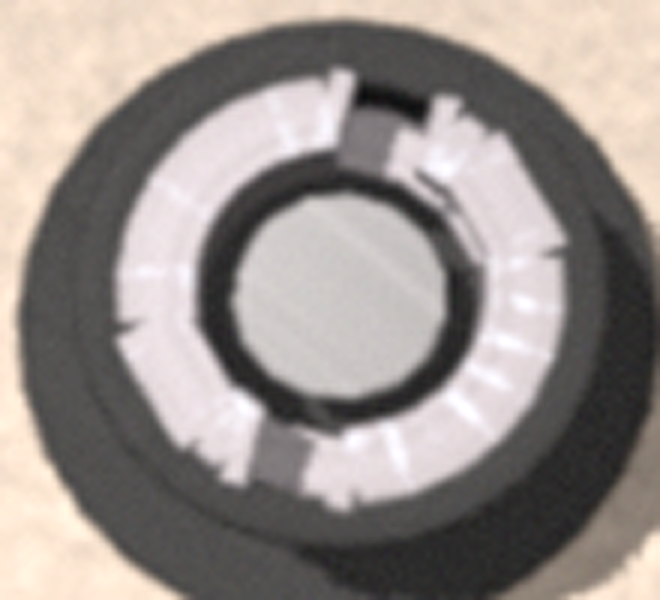

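View pics/w6b.png

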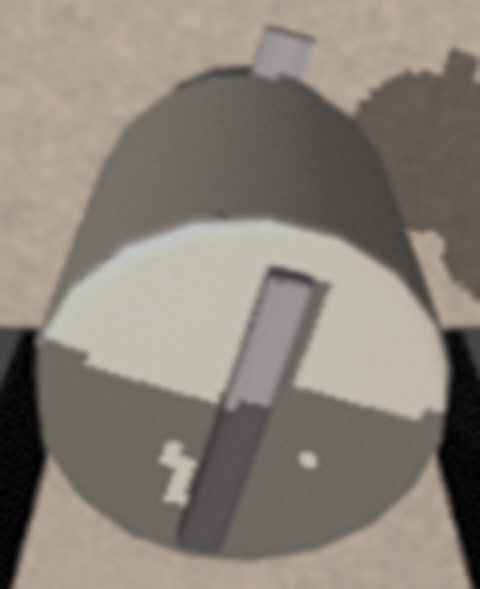

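```bash
cat > ov.py <<'E'
from h import *
i=np.load("w6.npz")
def inv(x,y): return atz(i,200+(x+.5)/6-.5,10+(y+.5)/6-.5,.06,"wrist")
if __name__=="__main__":
    P=[inv(*p) for p in [(345,80),(440,105),(240,480),(345,500)]]
    for p in P: print(p.round(4))
    T=(P[0]+P[1])/2;B=(P[2]+P[3])/2; print(np.linalg.norm(P[0]-P[1]),np.linalg.norm(P[2]-P[3]),np.linalg.norm(T-B),(T+B)/2)
    y0=np.degrees(np.arctan2(*(B-T)[[1,0]])); print("yaw",y0)
    # bore ellipse / ring extents
    e=[inv(*p) for p in [(115,280),(565,250)]]; print(e,np.linalg.norm(e[0]-e[1]))
    a=cv2.imread("pics/w6a.png")
    import sys
    cx,cy,yw=[float(v) for v in sys.argv[1:4]]; yw=np.radians(yw)
    def pt(x,y,z=.06):
        X=[cx+x*np.cos(yw)-y*np.sin(yw),cy+x*np.sin(yw)+y*np.cos(yw),z]
        p=proj(i,X,"wrist"); return tuple(int(round(v)) for v in (((p[0]+.5-200)*6-.5),((p[1]+.5-10)*6-.5)))
    pts=np.array([pt(.024*np.cos(t),.024*np.sin(t)) for t in np.linspace(0,6.28,60)]); cv2.polylines(a,[pts],True,(0,0,255),1)
    pts=np.array([pt(.0185*np.cos(t),.0185*np.sin(t),.049) for t in np.linspace(0,6.28,60)]); cv2.polylines(a,[pts],True,(255,0,0),1)
    pts=np.array([pt(.045*np.cos(t),.045*np.sin(t)) for t in np.linspace(0,6.28,60)]); cv2.polylines(a,[pts],True,(0,255,255),1)
    for s in (1,-1):
        cv2.polylines(a,[np.array([pt(s*.02,.007),pt(s*.036,.007),pt(s*.036,-.007),pt(s*.02,-.007)])],False,(0,160,0),1)
    cv2.imwrite("pics/ov_%s.png"%sys.argv[4],a)
E
python3 ov.py .4787 -.1936 2 a
```

```text
[ 0.4444 -0.2042  0.06  ]
[ 0.444  -0.1879  0.06  ]
[ 0.516 -0.201  0.06 ]
[ 0.5144 -0.1833  0.06  ]
0.01632626619137238 0.0177583616485561 0.07107855111039951 [ 0.47969212 -0.19407129  0.06      ]
yaw 3.1503989385440145
[array([ 0.48859396, -0.23076964,  0.06      ]), array([ 0.46210996, -0.16079436,  0.06      ])] 0.07481939483421003
```

View pics/ov_a.png

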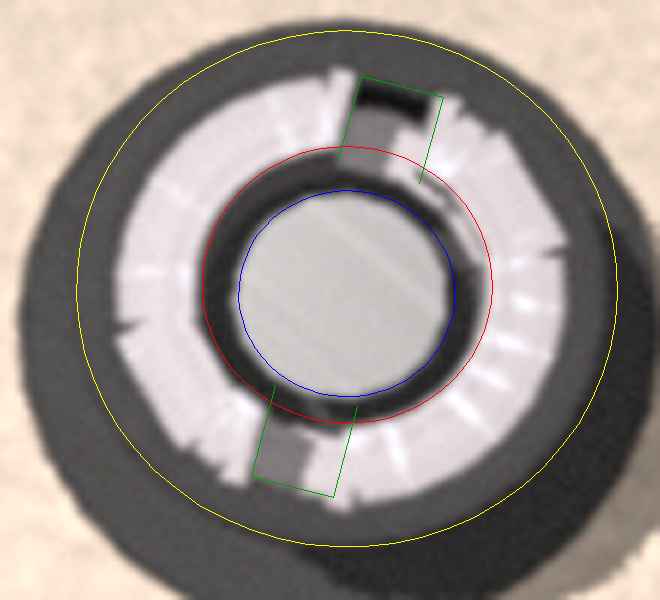

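```bash
python3 - <<'E'
from h import *
i=np.load("w6.npz"); s,P,R=tool()
f=lambda x,y,z: atz(i,195+(x+.5)/4-.5,155+(y+.5)/3.8-.5,z,"wrist")
a=f(293,274,P[2]+.0315); b=f(198,551,P[2]+.0315)
c=(a+b)/2; print(a,b,np.linalg.norm(a-b),c,c-P,np.degrees(np.arctan2(*(a-b)[[1,0]])), "tool offs mm",R.T@(c-P)*1e3)
# lug: outer face at r 33, top z = 17mm above underside
l=f(291,33,P[2]-.0835+.017); print(l, np.linalg.norm(l[:2]-c[:2]), np.degrees(np.arctan2(*(l-c)[[1,0]])))
for h in (.110,):
  l=f(243,390,P[2]-.0835+h); print("disc centre",l, R.T@(l-P)*1e3)
E
python3 ov.py .4795 -.1946 2.6 b
```

```text
[ 0.5764633  -0.16061957  0.23516221] [ 0.62066096 -0.15966453  0.23516221] 0.04420798101943275 [ 0.59856213 -0.16014205  0.23516221] [-0.00110006 -0.00030327  0.0315    ] -178.76213067133506 tool offs mm [-3.15011191e+01  4.15793624e-04 -1.10977748e+00]
[ 0.56618595 -0.16000091  0.13716221] 0.03237648164913244 179.75023521077577
disc centre [ 0.59651496 -0.16067754  0.23016221] [-26.50326418   0.07754735  -3.22948327]
[ 0.4444 -0.2042  0.06  ]
[ 0.444  -0.1879  0.06  ]
[ 0.516 -0.201  0.06 ]
[ 0.5144 -0.1833  0.06  ]
0.01632626619137238 0.0177583616485561 0.07107855111039951 [ 0.47969212 -0.19407129  0.06      ]
yaw 3.1503989385440145
[array([ 0.48859396, -0.23076964,  0.06      ]), array([ 0.46210996, -0.16079436,  0.06      ])] 0.07481939483421003
```

View pics/ov_b.png

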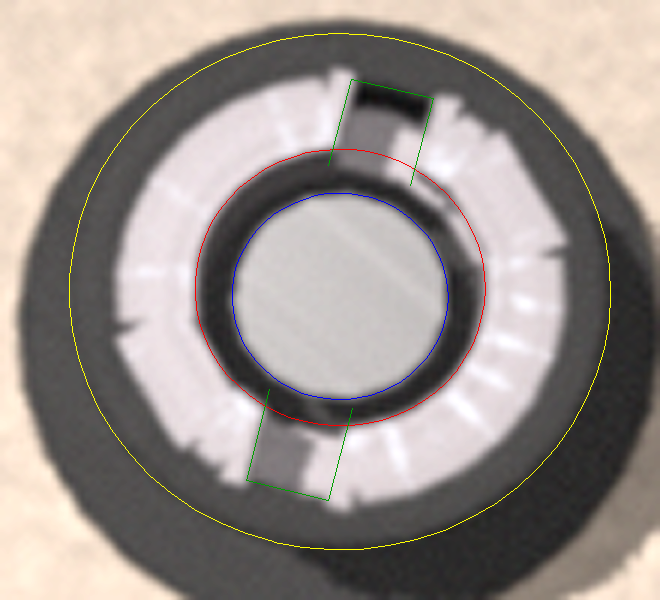

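```bash
python3 - <<'E'
from h import *
plan([.4807,-.1942,.160],np.radians(106.65+1.7))
E
```

```text
shift cm [  4.35   0.12 -12.39] twist -0.029776303634559298 cur psi deg 106.64 x-axis [ 0.001 -0.    -1.   ] z [0.958 0.286 0.001] P [ 0.5997 -0.1598  0.2037] j [-0.38   0.048  1.636  0.     1.456 -2.242] F [-1.4  0.1 -1.9] t 6.3
```

Call:
carry_out(
  moves=[0,0,0.1,-1.5,-0.03,0,0,0.1,-4,-0.03,0,0,0.1,-7,-0.03,0,0,0.1,-10,-0.03,0,1,0.1,-12,-0.03,0,2.5,0.1,-12.4,-0.03,0,4,0.1,-12.4,-0.03,0,4.2,0.1,-12.4,-0.03,0,4.2,0.1,-12.4,-0.03,0,4.2,0.1,-12.4,-0.03],
)

```text
time: 7.13
tool_pos: [0.4811, -0.1949, 0.1625]
tool_rot: [0.699, -0.113, 0.697, 0.112]
contact_force: [0.1, -0.8, -1.9]
gripper_width: 0.622
```

```bash
python3 - <<'E'
from h import *
plan([.4807,-.1942,.1435],np.radians(108.35))
i=imaging.camera_info("wrist");f=imaging.grab_frame("wrist"); cv2.imwrite("pics/w7.png",f[:,:,::-1])
f=imaging.grab_frame("side"); cv2.imwrite("pics/s7.png",cv2.resize(f[120:220,210:330,::-1],None,fx=6,fy=6,interpolation=cv2.INTER_CUBIC))
plan([.4807,-.1942,.1435],np.radians(108.35))
E
```

```text
shift cm [ 1.9   0.08 -0.02] twist 0.00019133464077469853 cur psi deg 108.36 x-axis [ 0.002 -0.001 -1.   ] z [0.949 0.315 0.002] P [ 0.4811 -0.1949  0.1625] j [-0.528 -0.167  1.912  0.     1.394 -2.42 ] F [ 0.1 -0.8 -1.9] t 7.1333
shift cm [ 1.91  0.09 -0.04] twist 0.00036908165358884304 cur psi deg 108.37 x-axis [ 0.002 -0.001 -1.   ] z [0.949 0.315 0.002] P [ 0.4813 -0.1949  0.1626] j [-0.528 -0.167  1.912  0.     1.394 -2.42 ] F [-0.3  0.1 -1.9] t 7.2333
```

View pics/w7.png

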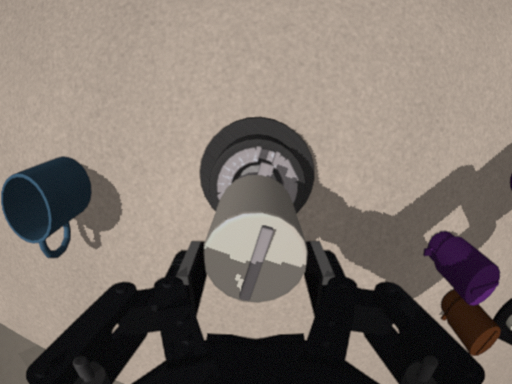

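View pics/s7.png

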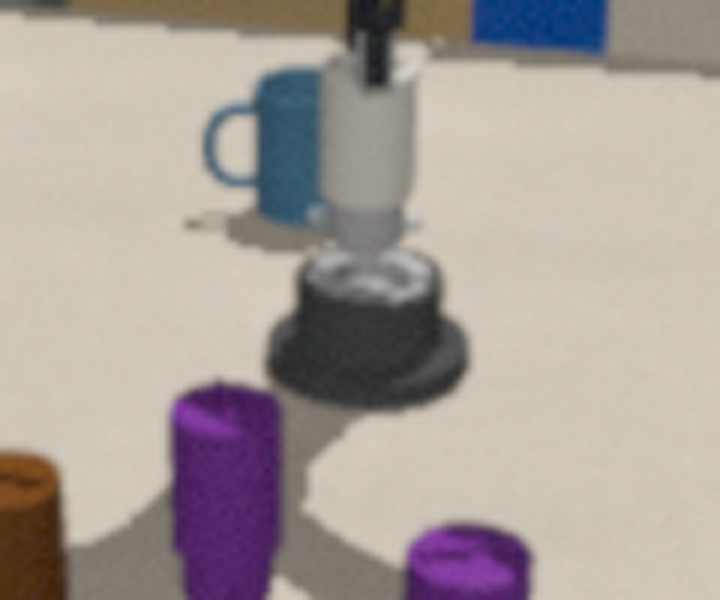

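Call:
carry_out(
  moves=[0,0.5,0.1,0,0,0,1,0.1,0,0,0,1.4,0.1,0,0,0,1.7,0.1,0,0,0,2,0.1,0,0,0,2.2,0.1,0,0,0,2.3,0.1,0,0,0,2.3,0.1,0,0],
)

```text
time: 7.9
tool_pos: [0.4797, -0.1935, 0.1375]
tool_rot: [0.698, -0.113, 0.698, 0.113]
contact_force: [0.1, 0.2, -1.3]
gripper_width: 0.621
```

```bash
python3 - <<'E'
from h import *
plan([.4807,-.1942,.1315],np.radians(108.35))
E
```

```text
shift cm [ 0.6  -0.09  0.08] twist -0.00011356345709456761 cur psi deg 108.34 x-axis [-0.  0. -1.] z [ 0.949  0.315 -0.   ] P [ 0.4797 -0.1935  0.1375] j [-0.527 -0.147  1.937 -0.     1.352 -2.418] F [ 0.1  0.2 -1.3] t 7.9
```

Call:
carry_out(
  moves=[0,0.1,-0.1,0,0,0,0.2,-0.1,0.1,0,0,0.3,-0.1,0.1,0,0,0.3,-0.1,0.1,0],
)

```text
time: 8.23
tool_pos: [0.481, -0.1942, 0.1346]
tool_rot: [0.698, -0.113, 0.698, 0.113]
contact_force: [-0.4, 0.2, -2.2]
gripper_width: 0.614
```

```bash
python3 - <<'E'
from h import *
plan([.4807,-.1942,.1315],np.radians(108.35)); print(status.state()["ft_torque"].round(2))
f=imaging.grab_frame("side"); cv2.imwrite("pics/s8.png",cv2.resize(f[120:220,210:330,::-1],None,fx=6,fy=6,interpolation=cv2.INTER_CUBIC))
E
```

```text
shift cm [ 0.31  0.01 -0.03] twist -8.013895552494432e-06 cur psi deg 108.35 x-axis [-0.  0. -1.] z [ 0.949  0.315 -0.   ] P [ 0.481  -0.1942  0.1346] j [-0.527 -0.14   1.936 -0.     1.346 -2.418] F [-0.4  0.2 -2.2] t 8.2333
[-0.03  0.18  0.01]
```

View pics/s8.png

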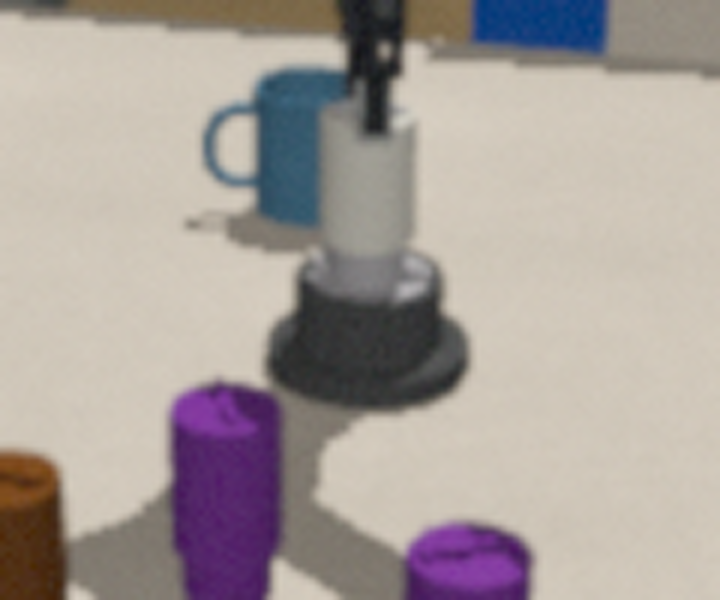

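Call:
carry_out(
  moves=[0,0.1,0,0,0,0,0.2,0,0,0,0,0.3,0,0,0,0,0.4,0,0,0,0,0.4,0,0,0],
)

```text
time: 8.7
tool_pos: [0.4811, -0.1942, 0.1309]
tool_rot: [0.698, -0.113, 0.698, 0.113]
contact_force: [-1.4, 0.6, 0.6]
gripper_width: 0.621
```

```bash
python3 - <<'E'
from h import *
plan([.4807,-.1942,.1275],np.radians(108.35)); print(status.state()["ft_torque"].round(2))
E
```

```text
shift cm [ 0.34  0.02 -0.04] twist -2.0554921966287054e-05 cur psi deg 108.35 x-axis [ 0. -0. -1.] z [0.949 0.315 0.   ] P [ 0.4811 -0.1942  0.1309] j [-0.527 -0.136  1.939 -0.     1.338 -2.418] F [-1.4  0.6  0.6] t 8.7
[ 0.09  0.21 -0.03]
```

Call:
carry_out(
  moves=[0,0.1,0,0,0,0,0.2,0,0,0,0,0.3,0,0,0,0,0.3,0,0,0],
)

```text
time: 9.03
tool_pos: [0.4812, -0.1943, 0.1281]
tool_rot: [0.698, -0.113, 0.698, 0.113]
contact_force: [-2.0, 0.3, 2.7]
gripper_width: 0.617
```

```bash
python3 - <<'E'
from h import *
plan([.4807,-.1942,.1275],np.radians(108.35)); print(status.state()["ft_torque"].round(2))
E
```

```text
shift cm [ 0.06  0.02 -0.05] twist -4.526485360223376e-05 cur psi deg 108.35 x-axis [ 0. -0. -1.] z [0.949 0.315 0.   ] P [ 0.4812 -0.1943  0.1281] j [-0.527 -0.133  1.942 -0.     1.333 -2.418] F [-2.   0.3  2.7] t 9.0333
[0.29 0.36 0.02]
```

Call:
carry_out(
  moves=[0,0.1,0,-0.05,0,0,0.2,0,-0.05,0,0,0.3,0,-0.05,0,0,0.4,0,-0.05,0,0,0.5,0,-0.05,0,0,0.5,0,-0.05,0],
)

```text
time: 9.53
tool_pos: [0.4809, -0.1945, 0.1233]
tool_rot: [0.698, -0.113, 0.698, 0.113]
contact_force: [-2.3, 1.3, 5.3]
gripper_width: 0.615
```

```bash
python3 - <<'E'
from h import *
plan([.4807,-.1942,.117],np.radians(108.35)); print(status.state()["ft_torque"].round(2))
f=imaging.grab_frame("side"); cv2.imwrite("pics/s9.png",cv2.resize(f[120:220,210:330,::-1],None,fx=6,fy=6,interpolation=cv2.INTER_CUBIC))
E
```

```text
shift cm [ 0.63  0.03 -0.01] twist -9.814767180138517e-05 cur psi deg 108.34 x-axis [ 0. -0. -1.] z [0.949 0.315 0.   ] P [ 0.4809 -0.1945  0.1233] j [-0.528 -0.129  1.946  0.     1.324 -2.419] F [-2.3  1.3  5.3] t 9.5333
[ 0.37  0.44 -0.02]
```

View pics/s9.png

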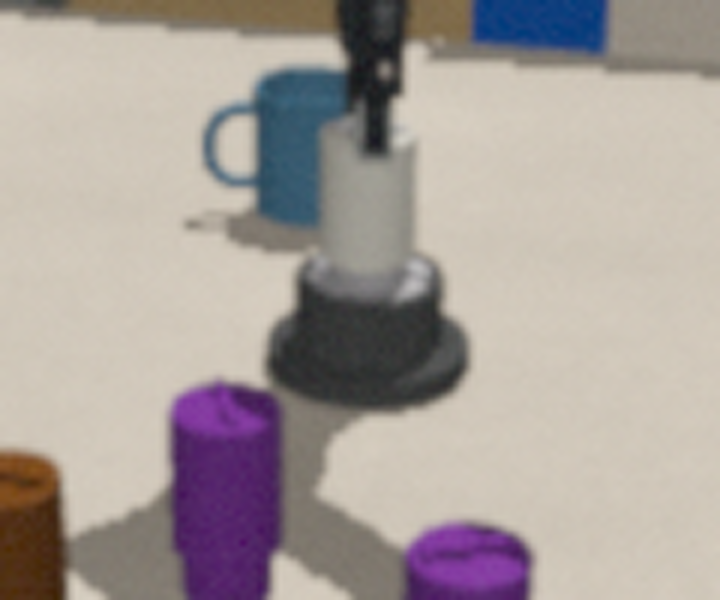

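Call:
carry_out(
  moves=[0,0.1,-0.05,-0.1,0,0,0.2,-0.05,-0.1,0,0,0.3,-0.05,-0.1,0,0,0.4,-0.05,-0.1,0,0,0.5,-0.05,-0.1,0,0,0.6,-0.05,-0.1,0,0,0.6,-0.05,-0.1,0,0,0.6,-0.05,-0.1,0],
)

```text
time: 10.25
tool_pos: [0.4804, -0.1949, 0.1181]
tool_rot: [0.699, -0.113, 0.698, 0.113]
contact_force: [-2.1, 3.9, 9.5]
gripper_width: 0.619
```

```bash
python3 - <<'E'
from h import *
plan([.4807,-.1942,.117],np.radians(108.35)); print(status.state()["ft_torque"].round(2))
E
```

```text
shift cm [0.11 0.05 0.05] twist -2.9092851415057908e-05 cur psi deg 108.35 x-axis [ 0.001  0.001 -1.   ] z [0.949 0.315 0.001] P [ 0.4804 -0.1949  0.1181] j [-5.300e-01 -1.240e-01  1.951e+00  1.000e-03  1.314e+00 -2.421e+00] F [-2.1  3.9  9.5] t 10.25
[0.97 0.59 0.04]
```

Call:
carry_out(
  moves=[0,0.05,0.05,0,0,0,0.1,0.1,0,0,0,0.1,0.1,0,0,0,0.1,0.1,0,0],
)

```text
time: 10.58
tool_pos: [0.4805, -0.1946, 0.1177]
tool_rot: [0.699, -0.113, 0.697, 0.112]
contact_force: [-3.8, 1.4, 9.8]
gripper_width: 0.622
```

```bash
python3 - <<'E'
from h import *
plan([.4807,-.1942,.117],np.radians(108.35)); print(status.state()["ft_torque"].round(2))
E
```

```text
shift cm [0.07 0.03 0.03] twist -7.484129999291156e-06 cur psi deg 108.35 x-axis [ 0.002 -0.001 -1.   ] z [0.949 0.315 0.002] P [ 0.4805 -0.1946  0.1177] j [-0.529 -0.125  1.953  0.     1.312 -2.42 ] F [-3.8  1.4  9.8] t 10.5833
[ 0.58  0.59 -0.01]
```

Call:
carry_out(
  moves=[0,0,0,-0.05,0,0,0,0,-0.1,0.04,0,0,0,-0.1,0.08,0,0,0,-0.1,0.12,0,0,0,-0.1,0.16,0,0,0,-0.1,0.16,0,0,0,-0.1,0.16],
)

```text
time: 11.17
tool_pos: [0.4801, -0.195, 0.1177]
tool_rot: [0.706, -0.057, 0.704, 0.056]
contact_force: [-0.7, 1.4, 9.1]
gripper_width: 0.613
```

```bash
python3 - <<'E'
from h import *
plan([.4807,-.1942,.117],np.radians(108.35)); print(status.state()["ft_torque"].round(2))
f=imaging.grab_frame("wrist"); cv2.imwrite("pics/w10.png",f[:,:,::-1])
E
```

```text
shift cm [0.07 0.07 0.08] twist -0.160314166903889 cur psi deg 99.16 x-axis [ 0.004 -0.001 -1.   ] z [0.987 0.159 0.003] P [ 0.4801 -0.195   0.1177] j [-5.300e-01 -1.270e-01  1.954e+00  1.000e-03  1.311e+00 -2.261e+00] F [-0.7  1.4  9.1] t 11.1667
[ 0.48  0.21 -0.07]
```

View pics/w10.png

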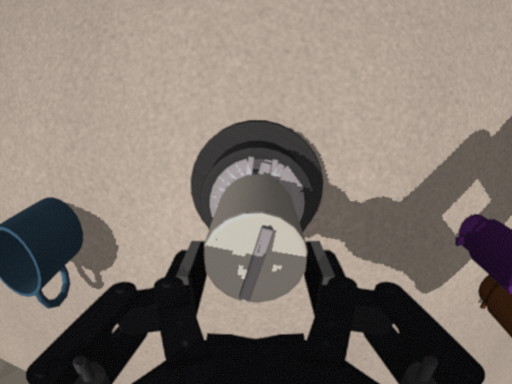

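Call:
carry_out(
  moves=[0,0,0,0,0.04,0,0,0,0,0.09,0,0,0,0,0.14,0,0,0,0,0.19,0,0,0,0,0.24,0,0,0,0,0.29,0,0,0,0,0.34,0,0,0,0,0.34,0,0,0,0,0.34],
)

```text
time: 11.97
tool_pos: [0.4802, -0.1951, 0.1178]
tool_rot: [0.706, 0.063, 0.703, -0.064]
contact_force: [-1.5, 1.5, 9.2]
gripper_width: 0.619
```

```bash
python3 - <<'E'
from h import *
plan([.4807,-.1942,.117],np.radians(108.35)); print(status.state()["ft_torque"].round(2))
f=imaging.grab_frame("wrist"); cv2.imwrite("pics/w11.png",f[150:320,180:330,::-1])
E
```

```text
shift cm [0.08 0.09 0.04] twist -0.500269671413279 cur psi deg 79.69 x-axis [ 0.004 -0.001 -1.   ] z [ 0.984 -0.179  0.004] P [ 0.4802 -0.1951  0.1178] j [-5.300e-01 -1.270e-01  1.954e+00  1.000e-03  1.310e+00 -1.921e+00] F [-1.5  1.5  9.2] t 11.9667
[0.5  0.23 0.  ]
```

View pics/w11.png

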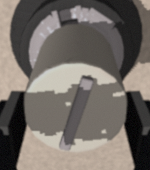

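Call:
carry_out(
  moves=[0,0,0,0,0.04,0,0,0,0,0.09,0,0,0,0,0.14,0,0,0,0,0.18,0,0,0,0,0.22,0,0,0,0,0.26,0,0,0,0,0.28,0,0,0,0,0.28],
)

```text
time: 12.68
tool_pos: [0.4802, -0.1951, 0.1178]
tool_rot: [0.69, 0.161, 0.687, -0.161]
contact_force: [-0.5, 2.5, 9.0]
gripper_width: 0.616
```

```bash
python3 - <<'E'
from h import *
plan([.4807,-.1942,.117],np.radians(108.35)); print(status.state()["ft_torque"].round(3))
E
```

```text
shift cm [0.08 0.1  0.  ] twist -0.7805394537491095 cur psi deg 63.63 x-axis [ 0.004 -0.002 -1.   ] z [ 0.896 -0.444  0.004] P [ 0.4802 -0.1951  0.1178] j [-5.300e-01 -1.270e-01  1.954e+00  1.000e-03  1.310e+00 -1.641e+00] F [-0.5  2.5  9. ] t 12.6833
[0.431 0.169 0.051]
```

Call:
carry_out(
  moves=[0,0,0,0,0.02,0,0,0,0,0.04,0,0,0,0,0.04],
)

```text
time: 12.93
tool_pos: [0.4802, -0.1951, 0.1179]
tool_rot: [0.687, 0.175, 0.684, -0.175]
contact_force: [-1.1, 3.1, 8.8]
gripper_width: 0.616
```

```bash
python3 - <<'E'
from h import *
plan([.4807,-.1942,.117],np.radians(108.35)); print(status.state()["ft_torque"].round(3))
E
```

```text
shift cm [ 0.09  0.1  -0.  ] twist -0.820487763624107 cur psi deg 61.34 x-axis [ 0.004 -0.002 -1.   ] z [ 0.877 -0.48   0.004] P [ 0.4802 -0.1951  0.1179] j [-5.300e-01 -1.270e-01  1.954e+00  1.000e-03  1.310e+00 -1.601e+00] F [-1.1  3.1  8.8] t 12.9333
[0.451 0.152 0.068]
```

Call:
carry_out(
  moves=[0,0,0,0,0.02,0,0,0,0,0.03,0,0,0,0,0.03],
)

```text
time: 13.18
tool_pos: [0.4802, -0.1951, 0.1178]
tool_rot: [0.684, 0.185, 0.681, -0.185]
contact_force: [-1.1, 1.9, 8.2]
gripper_width: 0.62
```

```bash
python3 - <<'E'
from h import *
plan([.4807,-.1942,.117],np.radians(108.35)); print(status.state()["ft_torque"].round(3))
E
```

```text
shift cm [ 0.08  0.1  -0.  ] twist -0.8500750302684592 cur psi deg 59.64 x-axis [ 0.004 -0.002 -1.   ] z [ 0.863 -0.505  0.004] P [ 0.4802 -0.1951  0.1178] j [-5.300e-01 -1.270e-01  1.954e+00  1.000e-03  1.310e+00 -1.571e+00] F [-1.1  1.9  8.2] t 13.1833
[0.41  0.167 0.069]
```

Call:
carry_out(
  moves=[0,0,0,0,0.02,0,0,0,0,0.03,0,0,0,0,0.03],
)

```text
time: 13.43
tool_pos: [0.4799, -0.1955, 0.1178]
tool_rot: [0.681, 0.194, 0.678, -0.196]
contact_force: [-1.3, 3.0, 8.5]
gripper_width: 0.617
```

```bash
python3 - <<'E'
from h import *
plan([.4807,-.1942,.117],np.radians(108.35)); print(status.state()["ft_torque"].round(3))
E
```

```text
shift cm [ 0.08  0.15 -0.  ] twist -0.8791652386665412 cur psi deg 57.98 x-axis [ 0.003 -0.003 -1.   ] z [ 0.848 -0.53   0.004] P [ 0.4799 -0.1955  0.1178] j [-5.300e-01 -1.270e-01  1.954e+00 -1.000e-03  1.311e+00 -1.542e+00] F [-1.3  3.   8.5] t 13.4333
[0.192 0.338 0.389]
```

Call:
carry_out(
  moves=[0,0,0,0,-0.02,0,0,0,0,-0.04,0,0,0,0,-0.04,0,-0.1,0,0,-0.04,0,-0.2,0,0,-0.04,0,-0.3,0,0,-0.04,0,-0.3,0,0,-0.04],
)

```text
time: 14.02
tool_pos: [0.4799, -0.1955, 0.1206]
tool_rot: [0.685, 0.181, 0.682, -0.182]
contact_force: [-1.0, 0.9, 6.5]
gripper_width: 0.62
```

```bash
python3 - <<'E'
from h import *
plan([.4807,-.1942,.117],np.radians(108.35)); print(status.state()["ft_torque"].round(3))
E
```

```text
shift cm [0.36 0.15 0.  ] twist -0.8400319564967003 cur psi deg 60.22 x-axis [ 0.003 -0.002 -1.   ] z [ 0.868 -0.497  0.004] P [ 0.4799 -0.1955  0.1206] j [-0.53  -0.13   1.952 -0.     1.316 -1.581] F [-1.   0.9  6.5] t 14.0167
[0.095 0.262 0.015]
```

Call:
carry_out(
  moves=[0.7,0,0,0,0,1,0,0,0,0,1,0,0,0,0,1,0,0,0,0,1,0,0,0,0,1,0,0,0,0],
)

```text
time: 14.52
tool_pos: [0.4784, -0.1945, 0.1184]
tool_rot: [0.683, 0.182, 0.684, -0.182]
contact_force: [-0.6, 0.5, 0.7]
gripper_width: 1.002
```

```bash
python3 - <<'E'
from h import *
i=imaging.camera_info("wrist");plan([.4807,-.1942,.27],np.radians(108.35)); print(status.state()["ft_torque"].round(3),status.state()["gripper_width"])
f=imaging.grab_frame("wrist"); cv2.imwrite("pics/w12.png",f[:,:,::-1])
np.savez("w12.npz",**{k:i[k] for k in "KRt"})
f=imaging.grab_frame("side"); cv2.imwrite("pics/s12.png",cv2.resize(f[120:220,210:330,::-1],None,fx=6,fy=6,interpolation=cv2.INTER_CUBIC))
E
```

```text
shift cm [-15.16   0.14   0.18] twist -0.8400955725390347 cur psi deg 60.22 x-axis [-0.  0. -1.] z [ 0.868 -0.497 -0.   ] P [ 0.4784 -0.1945  0.1184] j [-0.53  -0.129  1.955 -0.     1.316 -1.581] F [-0.6  0.5  0.7] t 14.5167
[-0.012  0.006 -0.02 ] 1.0015206841970739
```

View pics/w12.png

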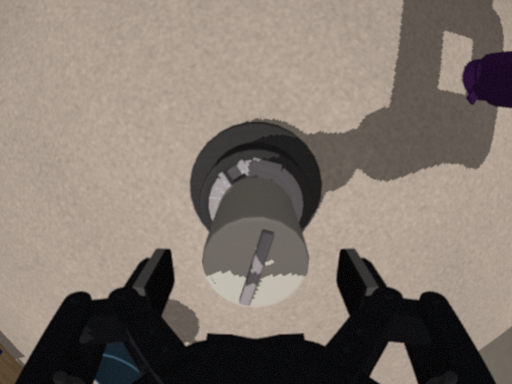

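View pics/s12.png

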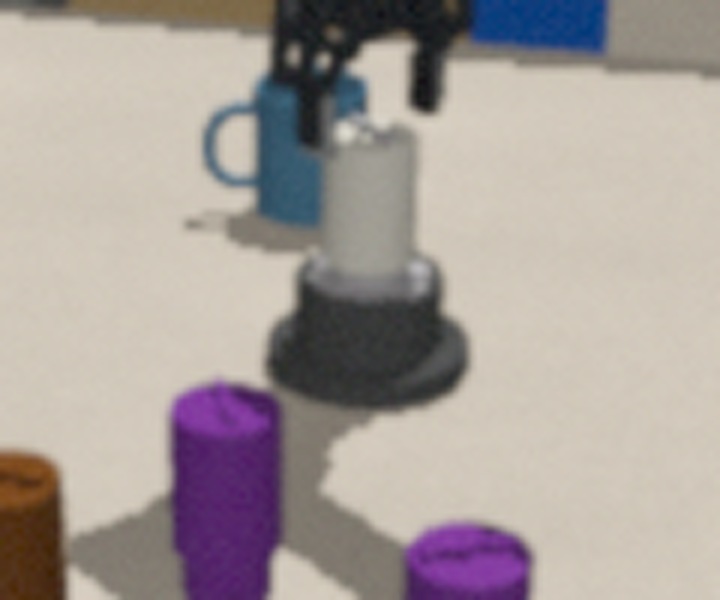

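Call:
carry_out(
  moves=[1,-1,0.1,0,0,1,-3,0.1,0,0,1,-6,0.1,0,0,1,-9,0.1,0,0,1,-12,0.1,0,0,1,-14,0.1,0,0,1,-15,0.1,0,0,1,-15,0.1,0,0,1,-15,0.1,0,0],
)

```text
time: 15.37
tool_pos: [0.479, -0.1936, 0.2687]
tool_rot: [0.683, 0.182, 0.683, -0.182]
contact_force: [0.2, 0.6, -0.6]
gripper_width: 1.002
```

```bash
python3 - <<'E'
from h import *
for n in ("wrist","side","top"):
    i=imaging.camera_info(n); f=imaging.grab_frame(n); cv2.imwrite(f"pics/{n}13.png",f[:,:,::-1]); np.savez(n+"13.npz",**{k:i[k] for k in "KRt"})
    if n=="side":
        g=np.ascontiguousarray(cv2.resize(f[120:220,210:330,::-1],None,fx=6,fy=6,interpolation=cv2.INTER_CUBIC))
        for dz,col in ((0,(0,255,0)),(.008,(0,0,255))):
            pts=[]
            for t in np.linspace(0,6.28,50):
                p=proj(i,[.4797+.028*np.cos(t),-.1945+.028*np.sin(t),.148+dz],"side"); pts.append([(p[0]+.5-210)*6,(p[1]+.5-120)*6])
            cv2.polylines(g,[np.int32(pts)],True,col,1)
        pts=[]
        for t in np.linspace(0,6.28,50):
            p=proj(i,[.4797+.045*np.cos(t),-.1945+.045*np.sin(t),.06],"side"); pts.append([(p[0]+.5-210)*6,(p[1]+.5-120)*6])
        cv2.polylines(g,[np.int32(pts)],True,(255,255,0),1)
        cv2.imwrite("pics/side13o.png",g)
plan([0,0,0])
E
```

```text
shift cm [ 26.84  -6.99 -50.99] twist None cur psi deg 60.22 x-axis [-0.003  0.002 -1.   ] z [ 0.868 -0.497 -0.004] P [ 0.4782 -0.1932  0.2664] j [-0.528 -0.235  1.797 -0.     1.584 -1.579] F [-1.3  0.4 -0.3] t 15.5167
```

View pics/side13o.png

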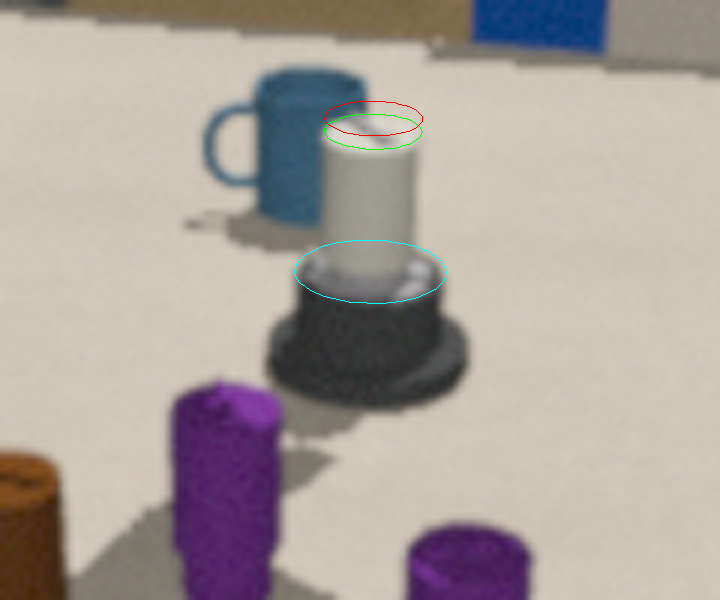

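View pics/wrist13.png

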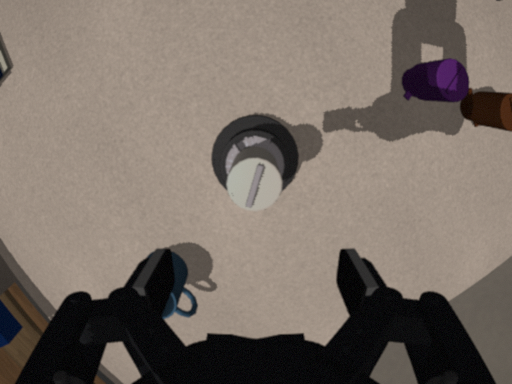

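```bash
python3 - <<'E'
from h import *
a=cv2.imread("pics/wrist13.png"); cv2.imwrite("pics/w13c.png",cv2.resize(a[110:220,205:305],None,fx=5,fy=5,interpolation=cv2.INTER_CUBIC))
E
```

```text
(no output)
```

View pics/w13c.png

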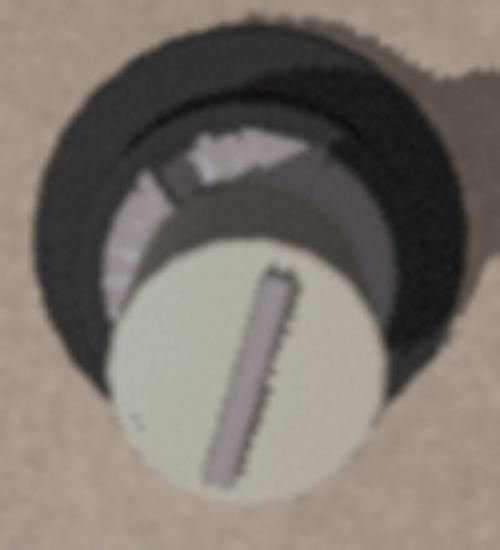

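```bash
python3 - <<'E'
from h import *
i=np.load("wrist13.npz")
f=lambda x,y,z: atz(i,205+(x+.5)/5-.5,110+(y+.5)/5-.5,z,"wrist")
for z in (.153,.161):
    a=f(281,274,z);b=f(217,484,z); print(z,np.linalg.norm(a-b),(a+b)/2,np.degrees(np.arctan2(*(b-a)[[1,0]])))
# disc diameter vs height
for z in (.148,.156):
    a=f(107,368,z);b=f(388,372,z); print(z,np.linalg.norm(a-b))
s=status.state(); print(s["time"],s["contact_force"].round(1))
E
```

```text
0.153 0.0438988422174264 [ 0.47984229 -0.19473553  0.153     ] -46.14781970696924
0.161 0.04262124469111506 [ 0.47785038 -0.19356929  0.161     ] -46.1478197069692
0.148 0.055098214705349154
0.156 0.05352332586958417
15.5167 [-1.3  0.4 -0.3]
```

View pics/top13.png

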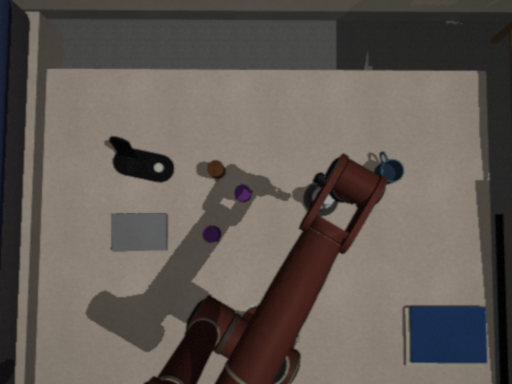

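```bash
python3 -c "
from plant import workorder
print(workorder.job_done())"
```

```text
the job is handed in; nothing more can be done
None
```

The white shade is in the lamp base and locked, and I handed the job in at about 15.5 s of robot time. No verdict was reported.

- **Insertion:** I picked the shade up from between the brown and purple look-alikes and lined its lugs up with the slots from the wrist image (slot line at about 2.6°). The lugs went straight into the slots, so no feeling search was needed. I then pressed down against the spring with about 11–12 N.
- **Turn and lock:** I turned it clockwise until the torque rose from 0.07 to 0.39 N m at about 0.87 rad, which I took as the stop. I backed off 0.04 rad, eased up 3 mm to lock height with the spring pushing about 8 N, then opened the gripper and drew it away upward.

**Last checks**
- **Height:** the side-camera overlay fits the locked height, not the 6–10 mm higher of an unlocked shade. The 44 mm rib on top measures 43.9 mm if the shade is at that height.
- **Angle:** the shade is turned about 0.85 rad from the slots. The lock is at 0.8 ± 0.07 rad, so it is nearer the stop than the middle.
- **Position:** the shade's axis is within about 1 mm of the base's axis.
- **Other things:** the mug, book, charger and look-alikes look unmoved in the top view, and the gripper is clear of everything.

**Disagreements:** depth judged from the arm's height and from the spring force differed by 1–2 mm during the push. Measured arm positions wandered by 1–2 mm. Sideways forces stayed at or below about 4 N in the readings after each move.

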